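Clamp the torsion specimen with a hex key

ROBOT

A 6-joint arm with a two-finger parallel gripper is mounted at the origin on a cart in front of the work surface, level with it; the furniture and walls round the work are solid. World frame = base frame: x ahead of the robot, y to its left, z up, the work surface at z = 0. Lengths are in mm, angles in rad, forces in N, time in s.
With the tool pointing down it reaches from about 400 to 925 mm from the base axis. Payload 12.5 kg.
Tool frame: the origin (TCP) lies on the centre line of the jaws, within the pads' length; the fingertips stand 14 mm ahead of it and the grasp point (between the pads) lies 5 mm behind it; z points along the fingers, x is the direction in which the jaws open and shut, and the axes are right-handed (so a half turn about z gives the same grasp; the last joint's range is limited). The gripper opens to 95 mm and grips with 3 to 60 N. Pads are 20 mm wide; open, the fingers measure 119 mm over their backs; the gripper's body (75 mm by 180 mm) begins 59 mm behind the grasp point.
Start: joints at [1.174, 0.491, 1.559, -0, 1.092, -0.106], TCP at [179.182, 598.784, 203.461] pointing down, gripper open.
Joint ranges: [-3.1, 3.1], [-0.84, 2.19], [0.05, 2.79], [-1.13, 4.28], [0.06, 2.93], [-2.69, 2.69]. Speed limits (rad/s): [2.22, 2.22, 2.79, 3.14, 3.14, 3.14].

INTERFACE

Orientations are given as [roll, pitch, yaw] about the fixed x, y, z axes, in that order (R = Rz(yaw) Ry(pitch) Rx(roll)).
In Python, from cell import state, read_camera, job_done gives the robot as it stands.
- The arm moves only by the shell command python3 -m handwheel 'ROWS'. ROWS is JSON, a list of rows, each an object of numbers: "hand": the finger opening in m, from 0 to 0.0951; "x", "y", "z": the shift along the world's x, y, z in m; "spin": the turn about the world's z in units of 5 degrees (1.0 is 5 degrees). In form: [{"hand": .., "x": .., "y": .., "z": .., "spin": ..}, ...]. A call has 1 to 20 rows; each row is the pose to reach, as a shift and turn from the pose commanded when the call began; what a row does not reach only later rows make up. A row lasts 1/12 s, in which the tool goes at most 41.7 mm and 7.16 degrees, less where a joint would pass 70% of its speed; a pose out of reach is approached as far as the arm can. A call with a gripper value outside its range is refused whole. The fingers move at their own pace and stop on an object; the grip force is fixed at half the most. Time passes only in rows, so rows that repeat a pose let the fingers close. It gives the time, the measured TCP pose, the force and the opening at its end, in the units of the state.
- state(): the state, without advancing time (a new reading comes with each control period).
- read_camera(name): name is "side" or "top" or "wrist"; returns a dict with "img" (400x640x3 uint8, red, green, blue), "fx", "fy", "cx", "cy" (pixels), "T" (4x4, takes a point from camera to world coordinates). Camera axes: x right, y down, z forward; pixel columns grow to the right and rows downward; lengths in mm; the calibration is good to about 2 mm. A picture is of the moment at which its call begins. There is no depth.
- job_done(): hands the job in, once; it reports no verdict.
The state is a dict: "t": time; "joints": joint angles; "qvel": joint speeds; "tau": joint torques, N m; "eef_pos": TCP position; "tcp_rot": TCP orientation; "ft_force": force on the tool from outside, world axes, zero at the start; "moment": the same for the moment, N m; "opening": opening from 0.0 (shut) to 1.0 (fully open).
Only numpy, scipy, OpenCV 4.12 (cv2) and the standard library are available. Lean on these libraries where they do the work, as an engineer would, in place of code of your own. Each camera call takes 0.05 s, during which the arm holds its last target. There are 200 camera calls.

TASK

Clamp the steel specimen in the small fixture: take the largest of the three T-handle hex keys from the key stand, feel its tip gently into the socket of the clamp screw until it is fully home, and turn the screw clockwise until it is tight and holds the specimen firmly against the fence. Then draw the key out and put it back upright in the hole it came from, leaving the smaller keys and the vials where they stand.

Things in the scene. Friction and masses are not known exactly. Their poses are not given: they have to be found in the camera images.
- key_large_grip (a point): centre of the T-handle of the LARGE hex key, the one to use. Handle: black plastic bar 110 long (along this point's x), 16 thick (y, flat sides, grip it here), 24 high (z). The key stands upright in the stand, handle on top. Below the bar a thin neck; a flange 30 in diameter, 8 high, lies 22 to 30 below this point and rests on the stand's top.
- key_large_tip (a point): lower end of the large key's steel hexagon blade, on the key's axis 92 straight below the grip centre. Blade 17 across flats, two of its six corners point along the handle bar; it projects 62 below the flange. The last 3 are bevelled down to 12.6 across flats, so the tip enters a socket about 4 deep at any angle and goes deeper only when the flats match.
- key_large: the same large key as a whole, 0.35 kg; origin on its axis at the underside of the flange (30 below the grip centre), z up, x along the handle bar.
- key_medium: another T-handle key in the stand: blade 12 across flats, handle 88 long. Too thin for the screw; leave it. Origin at the underside of its flange.
- key_small: the third T-handle key in the stand: blade 8 across flats, handle 70 long. Too thin; leave it. Origin at the underside of its flange.
- key_stand: fixed aluminium rack 60 x 236 x 78 high, origin at the centre of its underside, long side along its y. Its 14 thick top plate has three holes of 21.5 diameter at y = -76, 0 and +76, each with a key hung in it by the flange; which key hangs in which hole changes. The blade tips hang 16 above the bench.
- fixture: fixed aluminium base plate 140 x 200 x 15 of the clamping fixture, origin at the centre of its underside, z up. On it: the fence, and the clamp screw (a dark round cap-screw head 30 in diameter on a steel cam disc 36 in diameter that is 2 eccentric).
- socket_mouth (a point): centre of the mouth of the hexagon socket in the top of the clamp screw, on the screw's axis, 45 above the bench. Socket vertical, 17.8 across flats, 13 deep, flat floor, mouth countersunk to 20.8. This point turns with the base plate, not with the screw: the angle of the flats differs each time and is not given (it repeats every 60 degrees; the key fits with about 5 degrees of play each way).
- screw_foot (a point): point on the clamp screw's axis at the base plate's top, 30 below the socket mouth. The screw turns clockwise (seen from above) to clamp: easily at first (0.12 N m, for 0.4 to 0.93 rad), then the cam meets the specimen and the torque climbs past 0.25 N m: tight. A turn of 1.35 rad of the key, its play included, is enough from any start. It stays where it is left.
- fence: fixed steel rail 22 x 180 x 26 high on the base plate, with an end stop; origin in the middle of the base plate's top. Its upright face toward the clamp screw lies at x = 30 in the base plate's frame; the specimen is pressed against it.
- specimen: loose steel torsion specimen 120 long, lying along y of the base plate between fence and cam disc: two square ends 20 x 20 x 32 and a round middle of 12 diameter, 0.3 kg; origin at the centre of its underside. It need not be handled.
- amber_vial_a: bystander: amber glass vial 24 in diameter, 72 high, upright behind the stand; origin at the centre of its base.
- amber_vial_b: bystander: amber glass vial 22 in diameter, 70 high, upright beside the other vial; origin at the centre of its base.
There are look-alikes about, which are no part of the job. What is shaped like the key_large but yellow is not meant.

How it is judged (in metres and radians):
On the way, in this order (a step that is already met when the one before it is completed fails the run):
1. the large key stands fully home in the socket of the clamp screw (z of key_large_tip in the frame of socket_mouth below -0.011 m and horizontal distance between key_large_tip and socket_mouth below 0.003 m and angle between key_large's own z axis and vertical below 0.12 rad), for 0.2 s.
2. with the key still home, the specimen is pressed against the fence (z of key_large_tip in the frame of socket_mouth below -0.009 m and contact force between specimen and fence above 8 N), for 0.2 s.
At the end, for the whole second after the job is handed in: The large key is back in the hole it came from (within 6 mm of where it stood, upright within 0.1 rad, at rest), and the clamp presses the specimen against the fence with more than 8 N (contact force between specimen and fence above 8 N and distance of key_large from where it was at the start of the episode below 0.006 m and angle between key_large's own z axis and vertical below 0.1 rad and linear speed of key_large below 0.02 m/s); the robot touches nothing.
It fails at once if before the specimen is clamped, the key is pressed on the clamp with more than 30 N without being home in the socket (z of key_large_tip in the frame of socket_mouth above -0.01 m and contact force between specimen and fence below 5 N and contact force between key_large and fixture above 30 N).
It fails at once if a smaller key or a vial is knocked out of its place (distance of any of key_medium, key_small, amber_vial_a, amber_vial_b from where it was at the start of the episode above 0.02 m).
It fails at once if the specimen is knocked out of the fixture (distance of specimen from where it was at the start of the episode above 0.03 m).
It also fails if it takes over 67 s, if anything falls off the work surface, if the arm or the gripper's body presses on something with over 40 N, if the wrist force passes 120 N, or if a joint passes its speed limit or range.

## Working session

There is one attempt and no reset: what is moved stays moved. The work goes in short steps, Python scripts to look and compute and a shell command to move; the robot and the scene stay as the last step left them, time stands still between calls to the robot, and variables do not carry over. Pictures are saved under pics/ and viewed, about 8 in all and at most 12, crops included, and the job is handed in when it is done.

```bash
ls; mkdir -p pics; python3 - <<'E'
from cell import *
import cv2,pickle
print(state())
for n in("top","side"):
    c=read_camera(n);pickle.dump(c,open(f"{n}.pkl","wb"))
    cv2.imwrite(f"pics/{n}0.png",c["img"][:,:,::-1]);print(n,c["fx"],c["cx"],c["cy"],c["T"].round(3).tolist() if hasattr(c["T"],"round") else c["T"])
E
```

```text
pics
{'t': 0.0, 'joints': array([ 1.17436833e+00,  4.91531002e-01,  1.55949471e+00,  1.57681330e-05,
        1.09168816e+00, -1.05633366e-01]), 'qvel': array([-1.09714900e-04, -6.60572600e-04,  8.60078960e-05,  3.64688724e-04,
       -4.31288051e-04, -7.61212851e-04]), 'tau': array([-1.72780328e-03, -6.12644577e+01, -2.58184826e+01,  6.91753719e-02,
        4.81513655e-02, -1.19894776e-04]), 'eef_pos': array([179.08325164, 598.50595688, 202.86391276]), 'tcp_rot': array([-3.14146053e+00,  1.11349550e-03,  1.27999449e+00]), 'ft_force': array([-0.06201498,  0.0184553 ,  0.33673187]), 'moment': array([ 0.01033401, -0.01440957,  0.04320499]), 'opening': 1.0000314480778458}
top 363.0100765499688 320.43787138617773 202.64076192128522 [[-0.058, -0.973, 0.224, 381.83], [-0.998, 0.056, -0.014, -48.207], [0.001, -0.225, -0.974, 930.044], [0.0, 0.0, 0.0, 1.0]]
side 508.99670227219156 323.41915802196013 193.01535784816264 [[-0.985, -0.084, 0.152, 366.486], [-0.173, 0.468, -0.866, 1092.867], [0.001, -0.88, -0.476, 722.676], [0.0, 0.0, 0.0, 1.0]]
```

View pics/top0.png

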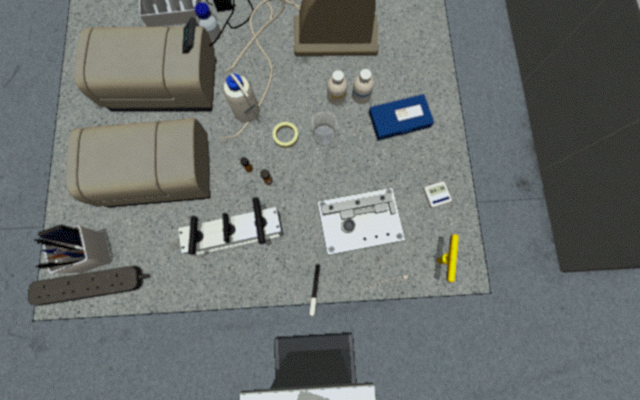

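View pics/side0.png

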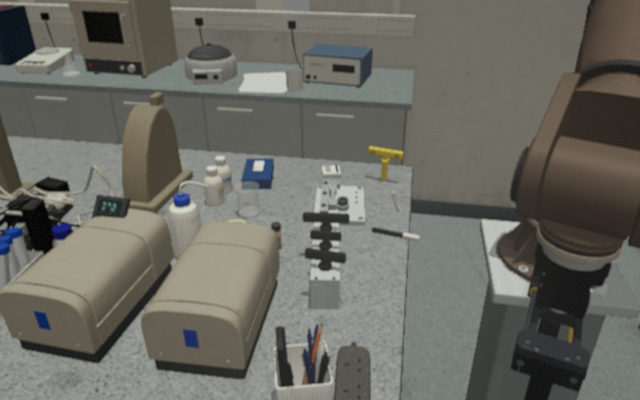

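Candidates for the key in the top view are the black handles at (195,235), (227,228) and (259,220), and a yellow T-key at (453,258), which is excluded. The handle at (259,220) looks longest. I'll confirm that in an enlarged crop.

```bash
python3 - <<'E'
import cv2
i=cv2.imread("pics/top0.png")
a=cv2.resize(i[185:260,170:415],None,fx=3.2,fy=3.2,interpolation=cv2.INTER_CUBIC)
j=cv2.imread("pics/side0.png")
b=cv2.resize(j[170:315,280:415],None,fx=2.3,fy=2.3,interpolation=cv2.INTER_CUBIC)
import numpy as np
o=np.zeros((a.shape[0]+b.shape[0],a.shape[1],3),np.uint8);o[:a.shape[0]]=a;o[a.shape[0]:,:b.shape[1]]=b
cv2.imwrite("pics/crop1.png",o);print(o.shape)
E
```

```text
(574, 784, 3)
```

View pics/crop1.png

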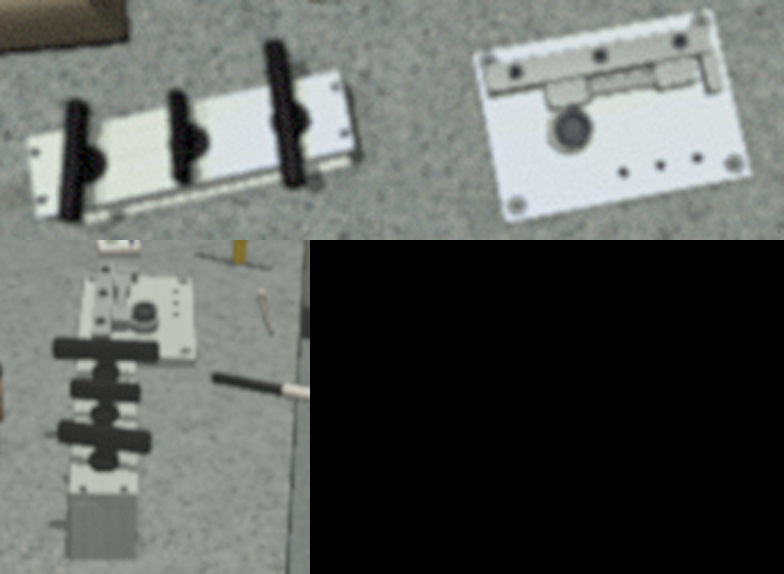

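The crop shows three black handles. The rightmost, with crop ends (274,42) and (294,185), is clearly the longest, so it is the large key. The socket screw is at crop (572,127).

```bash
cat > h.py <<'E'
import numpy as np,cv2,pickle
from cell import *
def shot(n,f):
    c=read_camera(n);pickle.dump(c,open(f"{f}.pkl","wb"));cv2.imwrite(f"pics/{f}.png",c["img"][:,:,::-1]);return c
def ray(c,u,v,z):
    T=np.array(c["T"]);d=T[:3,:3]@[(u-c["cx"])/c["fx"],(v-c["cy"])/c["fy"],1];return T[:3,3]+d*(z-T[2,3])/d[2]
def proj(c,p):
    T=np.array(c["T"]);q=T[:3,:3].T@(np.array(p)-T[:3,3]);return q[0]/q[2]*c["fx"]+c["cx"],q[1]/q[2]*c["fy"]+c["cy"]
E
python3 - <<'E'
from h import *
c=pickle.load(open("top.pkl","rb"))
f=lambda a,b,z:ray(c,170+a/3.2,185+b/3.2,z).round(1)
p,q=f(274,42,114),f(294,185,114);d=q-p
print("key",p,q,(p+q)/2,np.hypot(*d[:2]),np.arctan2(d[1],d[0]))
for a in((70,101),(76,219)),((178,92),(182,182)):pass
print("socket",f(572,127,45))
for a in [(474,54),(712,12),(750,175),(506,222)]:print("plate",f(*a,15))
for a in [(26,138),(340,70),(356,152),(36,220)]:print("stand",f(*a,78))
s=pickle.load(open("side.pkl","rb"));g=lambda a,b,z:ray(s,280+a/2.3,170+(b-240)/2.3,z).round(1)
p,q=g(54,347,110),g(158,350,110);d=q-p;print("side key",p,q,(p+q)/2,d)
print("side socket",g(145,310,45))
w=read_camera("wrist");T=np.array(w["T"]);print(w["fx"],T.round(3),w["cx"],w["cy"])
E
```

```text
key [589.1  89.4 114. ] [484.8  77.3 114. ] [536.95  83.35 114.  ] 104.99952380844402 -3.026097439030887
socket [ 525.8 -127.1   45. ]
plate [594.9 -55.1  15. ]
plate [ 618.8 -251.    15. ]
plate [ 484.3 -267.2   15. ]
plate [458.7 -72.5  15. ]
stand [535.7 280.2  78. ]
stand [573.8  46.4  78. ]
stand [511.1  36.6  78. ]
stand [474.7 271.1  78. ]
side key [587.9  98.2 110. ] [483.3  85.5 110. ] [535.6   91.85 110.  ] [-104.6  -12.7    0. ]
side socket [ 522.8 -109.5   45. ]
333.9848542279697 [[ 2.86000e-01  9.27000e-01  2.43000e-01  1.09532e+02]
 [ 9.58000e-01 -2.76000e-01 -7.40000e-02  6.18656e+02]
 [-2.00000e-03  2.54000e-01 -9.67000e-01  3.83788e+02]
 [ 0.00000e+00  0.00000e+00  0.00000e+00  1.00000e+00]] 321.6071081443968 196.79154907374937
```

```bash
python3 -m handwheel '[{"hand":0.0951,"x":0,"y":0,"z":0.08,"spin":0},{"hand":0.0951,"x":0,"y":0,"z":0.08,"spin":0},{"hand":0.05,"x":0.355,"y":-0.512,"z":0.08,"spin":4.6},{"hand":0.05,"x":0.355,"y":-0.512,"z":0.08,"spin":4.6},{"hand":0.05,"x":0.355,"y":-0.512,"z":0.08,"spin":4.6},{"hand":0.05,"x":0.355,"y":-0.512,"z":0.08,"spin":4.6},{"hand":0.05,"x":0.355,"y":-0.512,"z":0.08,"spin":4.6},{"hand":0.05,"x":0.355,"y":-0.512,"z":0.08,"spin":4.6},{"hand":0.05,"x":0.355,"y":-0.512,"z":0.08,"spin":4.6},{"hand":0.05,"x":0.355,"y":-0.512,"z":0.08,"spin":4.6},{"hand":0.05,"x":0.355,"y":-0.512,"z":0.08,"spin":4.6},{"hand":0.05,"x":0.355,"y":-0.512,"z":0.08,"spin":4.6},{"hand":0.05,"x":0.355,"y":-0.512,"z":0.08,"spin":4.6},{"hand":0.05,"x":0.355,"y":-0.512,"z":0.08,"spin":4.6},{"hand":0.05,"x":0.355,"y":-0.512,"z":0.08,"spin":4.6},{"hand":0.05,"x":0.355,"y":-0.512,"z":0.0,"spin":4.6},{"hand":0.05,"x":0.355,"y":-0.512,"z":0.0,"spin":4.6},{"hand":0.05,"x":0.355,"y":-0.512,"z":0.0,"spin":4.6},{"hand":0.05,"x":0.355,"y":-0.512,"z":0.0,"spin":4.6},{"hand":0.05,"x":0.355,"y":-0.512,"z":0.0,"spin":4.6}]'
python3 -c "
from h import *
shot('wrist','w1');print(state()['eef_pos'],state()['tcp_rot'],state()['ft_force'])"
```

```text
t: 1.82
eef_pos: [534.0, 85.9, 202.2]
tcp_rot: [-3.139, -0.0, 1.679]
ft_force: [0.1, 0.9, 0.3]
opening: 0.531
[534.05465194  86.78209951 203.42988059] [-3.14067138e+00 -3.24476614e-04  1.68051875e+00] [-0.44843399 -0.06402406  0.35716048]
```

View pics/w1.png

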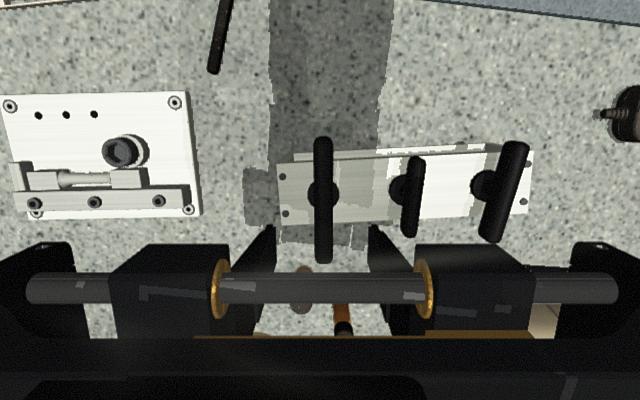

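The wrist picture shows the large handle running from (323,137) to (324,262) under the gripper, with the two smaller keys to its right. The hex socket is at about (120,150). I'll measure from this picture and enlarge the socket.

```bash
python3 - <<'E'
from h import *
c=pickle.load(open("w1.pkl","rb"));g=cv2.cvtColor(c["img"],cv2.COLOR_RGB2GRAY)
m=(g<60).astype(np.uint8)
m[:,:300]=0;m[:,348:]=0;m[:125]=0;m[270:]=0
for r in range(132,270,8):
    x=np.where(m[r])[0];print(r,(x.min(),x.max()) if len(x) else None,end=' ')
print()
x=np.where(m[:,320:328].any(1))[0];print("rows",x.min(),x.max())
cc=cv2.resize(g[125:175,90:160],None,fx=8,fy=8,interpolation=cv2.INTER_CUBIC)
cv2.imwrite("pics/sock.png",np.clip(cc.astype(float)*1.6,0,255))
print("socket rough",ray(c,119,151,45),np.array(c["T"])[:3,3])
E
```

```text
132 None 140 (np.int64(314), np.int64(331)) 148 (np.int64(313), np.int64(332)) 156 (np.int64(314), np.int64(332)) 164 (np.int64(314), np.int64(332)) 172 (np.int64(314), np.int64(332)) 180 (np.int64(314), np.int64(332)) 188 (np.int64(309), np.int64(337)) 196 (np.int64(308), np.int64(338)) 204 (np.int64(311), np.int64(335)) 212 (np.int64(314), np.int64(332)) 220 (np.int64(315), np.int64(332)) 228 (np.int64(314), np.int64(332)) 236 (np.int64(314), np.int64(332)) 244 (np.int64(315), np.int64(332)) 252 (np.int64(315), np.int64(332)) 260 (np.int64(316), np.int64(331)) 268 (np.int64(301), np.int64(307)) 
rows 128 263
socket rough [ 524.44201431 -121.68032132   45.        ] [462.32705421  77.60498848 383.30059325][ WARN:0@0.444] global loadsave.cpp:1063 imwrite_ Unsupported depth image for selected encoder is fallbacked to CV_8U.
```

View pics/sock.png

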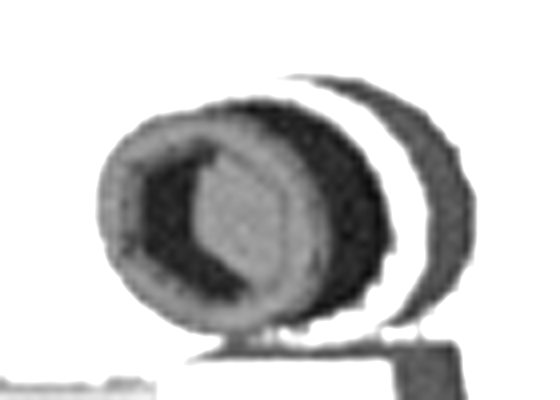

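```bash
python3 -m handwheel '[{"hand":0.05,"x":0.04,"y":-0.04,"z":0,"spin":0},{"hand":0.05,"x":0.04,"y":-0.21,"z":0,"spin":0},{"hand":0.05,"x":0.04,"y":-0.21,"z":0,"spin":0},{"hand":0.05,"x":0.04,"y":-0.21,"z":0,"spin":0},{"hand":0.05,"x":0.04,"y":-0.21,"z":0,"spin":0},{"hand":0.05,"x":0.04,"y":-0.21,"z":-0.06,"spin":0},{"hand":0.05,"x":0.04,"y":-0.21,"z":-0.06,"spin":0},{"hand":0.05,"x":0.04,"y":-0.21,"z":-0.06,"spin":0},{"hand":0.05,"x":0.04,"y":-0.21,"z":-0.06,"spin":0},{"hand":0.05,"x":0.04,"y":-0.21,"z":-0.06,"spin":0}]'
python3 - <<'E'
from h import *
c=pickle.load(open("w1.pkl","rb"))
for zn in(96,108,120):
    p,q=ray(c,323.0,137,zn),ray(c,323.7,263.5,120);print(p,q,(p+q)/2,np.hypot(*(q-p)[:2]))
p,q=ray(c,323,144,120),ray(c,323.7,256,120);print("yaw",np.arctan2(*(q-p)[1::-1]))
# flange circle centre at z=86 : widest row ~195
print("flange",ray(c,323,195,84))
c=shot('wrist','w2');print(state()['eef_pos'],state()['tcp_rot'])
u,v=proj(c,(524.5,-122.5,45));print(u,v)
u,v=int(u),int(v);cv2.imwrite("pics/w2c.png",cv2.resize(c["img"][v-32:v+32,u-40:u+40,::-1],None,fx=9,fy=9,interpolation=cv2.INTER_CUBIC));print("crop origin",u-40,v-32)
E
```

```text
t: 2.7
eef_pos: [575.1, -122.2, 145.6]
tcp_rot: [3.139, 0.001, 1.683]
ft_force: [0.2, -0.5, 0.4]
opening: 0.53
[484.23400823  81.11973879  96.        ] [588.98114153  93.20770487 120.        ] [536.60757488  87.16372183 108.        ] 105.44231056950855
[483.31899638  80.97293435 108.        ] [588.98114153  93.20770487 120.        ] [536.15006896  87.09031961 114.        ] 106.36812740590481
[482.40398453  80.8261299  120.        ] [588.98114153  93.20770487 120.        ] [535.69256303  87.01691739 120.        ] 107.29395972706442
yaw 0.11634896386410042
flange [537.77293108  87.08137601  84.        ]
[ 575.13583164 -122.20027283  145.67998514] [3.13874233e+00 1.13080915e-03 1.68301892e+00]
328.8400070962895 136.54177683053527
crop origin 288 104
```

View pics/w2c.png

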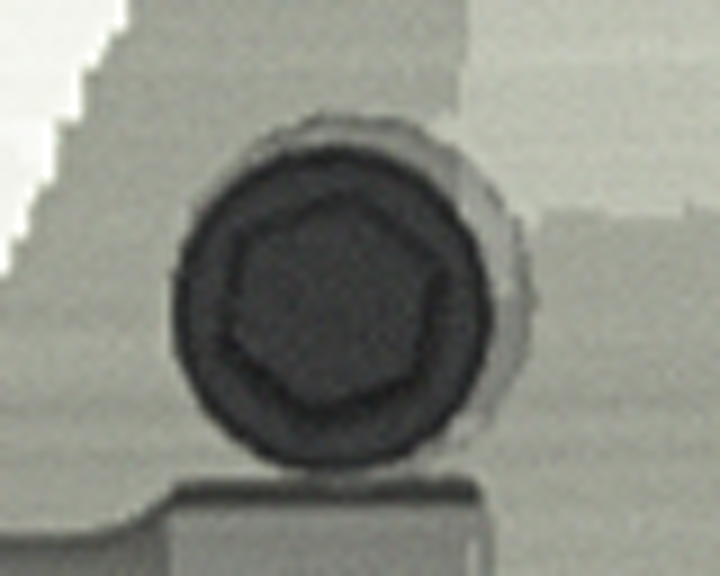

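The enlarged socket shows a clear hexagon with its corners at crop (345,190), (235,240), (225,345), (320,415), (412,370) and (437,265). The head circle is centred near (333,308).

```bash
python3 - <<'E'
from h import *
c=pickle.load(open("w2.pkl","rb"))
f=lambda a,b,z:ray(c,288+(a+.5)/9-.5,104+(b+.5)/9-.5,z)
P=np.array([f(a,b,45)[:2] for a,b in[(345,190),(235,240),(225,345),(320,415),(412,370),(437,265)]])
ctr=P.mean(0);d=P-ctr;a=np.arctan2(d[:,1],d[:,0]);print(ctr,np.hypot(*d.T),(np.degrees(a)%60).round(1))
for i in range(6):
    e=P[(i+1)%6]-P[i];print("edge",(np.degrees(np.arctan2(e[1],e[0]))%60).round(1),end=' ')
print("\ndiag",[(np.degrees(np.arctan2(*(P[i+3]-P[i])[::-1]))%60).round(1) for i in range(3)])
# circle of head top, auto
print("head",f(333.5,307.5,45),"dia",np.hypot(*(f(177,308,45)-f(490,308,45))[:2]))
# plate dark-edge ellipse via segmentation
s=cv2.cvtColor(c["img"],cv2.COLOR_RGB2GRAY)[104:168,288:368];m=((s<75)*255).astype(np.uint8)
cs,_=cv2.findContours(m,0,1);k=[x for x in cs if 500<cv2.contourArea(x)<1500]
for x in k:
    (u,v),r,t=cv2.fitEllipse(x);print("ell",u,v,r,ray(c,288+u,104+v,45))
E
```

```text
[ 525.65071301 -126.32536302] [10.47503032 10.46031508 10.32474475 10.20356085  9.78113352 10.57968001] [58.5  2.3 57.4  1.8 58.6 56.4]
edge 0.5 edge 0.6 edge 0.2 edge 2.5 edge 53.5 edge 57.9 
diag [np.float64(0.2), np.float64(0.5), np.float64(56.9)]
head [ 525.85925775 -125.8824739    45.        ] dia 28.943334306371753
ell 36.149471282958984 36.70628356933594 (36.96359634399414, 40.20478057861328) [ 528.34610505 -125.98292423   45.        ]
```

```bash
python3 -m handwheel '[{"hand":0.05,"x":0,"y":0,"z":0.05,"spin":0},{"hand":0.05,"x":0,"y":0,"z":0.05,"spin":0},{"hand":0.05,"x":-0.0385,"y":0.2095,"z":0.05,"spin":0},{"hand":0.05,"x":-0.0385,"y":0.2095,"z":0.05,"spin":0},{"hand":0.05,"x":-0.0385,"y":0.2095,"z":0.05,"spin":0},{"hand":0.05,"x":-0.0385,"y":0.2095,"z":0.05,"spin":0},{"hand":0.05,"x":-0.0385,"y":0.2095,"z":0.05,"spin":0},{"hand":0.05,"x":-0.0385,"y":0.2095,"z":0.05,"spin":0},{"hand":0.05,"x":-0.0385,"y":0.2095,"z":0.01,"spin":0},{"hand":0.05,"x":-0.0385,"y":0.2095,"z":0.0,"spin":0},{"hand":0.05,"x":-0.0385,"y":0.2095,"z":0.0,"spin":0},{"hand":0.05,"x":-0.0385,"y":0.2095,"z":0.0,"spin":0},{"hand":0.05,"x":-0.0385,"y":0.2095,"z":0.0,"spin":0}]'
python3 - <<'E'
from h import *
c=shot("wrist","w3");print(state()["eef_pos"],state()["tcp_rot"],state()["ft_force"])
g=cv2.cvtColor(c["img"],cv2.COLOR_RGB2GRAY)
p,q=proj(c,(482,81,120)),proj(c,(591,93,120));print(p,q)
for r in range(int(p[1])+6,int(q[1])-3,12):
    x=np.where(g[r,290:360]<60)[0]+290
    if len(x):
        e=ray(c,(x.min()+x.max())/2,r,118);print(r,x.min(),x.max(),e[:2].round(1))
x=np.where(g[:,318:330].max(1)<70)[0];print("dark rows",x.min(),x.max(),ray(c,324,x.min(),96))
E
```

```text
t: 3.83
eef_pos: [536.5, 85.9, 144.9]
tcp_rot: [3.14, 0.0, 1.681]
ft_force: [-0.7, 0.1, 0.2]
opening: 0.524
[536.47224581  85.89610592 144.94805925] [3.13957252e+00 3.51912449e-05 1.68066217e+00] [1.07175084 0.62684061 0.87779574]
(np.float64(324.2938066887931), np.float64(139.4548116643899)) (np.float64(323.8269233694089), np.float64(299.2936463976738))
145 312 334 [485.6  80.6]
157 312 336 [493.   82.1]
169 312 336 [500.5  82.9]
181 312 335 [508.2  83.5]
193 312 335 [516.   84.3]
205 305 342 [524.   85.2]
217 307 341 [532.   86.5]
229 313 335 [540.3  87.4]
241 313 335 [548.7  88.4]
253 313 335 [557.4  89.3]
265 314 335 [566.1  90.7]
277 290 359 [575.1  91.7]
289 290 359 [584.2  92.7]
dark rows 139 399 [483.8225399   81.17610302  96.        ]
```

```bash
python3 -m handwheel '[{"hand":0.05,"x":0,"y":0.001,"z":-0.02,"spin":0},{"hand":0.05,"x":0,"y":0.001,"z":-0.03,"spin":0},{"hand":0.05,"x":0,"y":0.001,"z":-0.039,"spin":0},{"hand":0.05,"x":0,"y":0.001,"z":-0.039,"spin":0},{"hand":0.05,"x":0,"y":0.001,"z":-0.039,"spin":0},{"hand":0.03,"x":0,"y":0.001,"z":-0.039,"spin":0},{"hand":0.005,"x":0,"y":0.001,"z":-0.039,"spin":0},{"hand":0.005,"x":0,"y":0.001,"z":-0.039,"spin":0},{"hand":0.005,"x":0,"y":0.001,"z":-0.039,"spin":0},{"hand":0.005,"x":0,"y":0.001,"z":-0.039,"spin":0},{"hand":0.005,"x":0,"y":0.001,"z":-0.039,"spin":0},{"hand":0.005,"x":0,"y":0.001,"z":-0.039,"spin":0}]'
python3 -c "
from h import *
s=state();print(s['eef_pos'],s['tcp_rot'],s['ft_force'],s['moment'],s['opening']*95.1)"
```

```text
t: 4.88
eef_pos: [535.7, 87.4, 104.6]
tcp_rot: [3.141, -0.0, 1.681]
ft_force: [0.9, 0.7, 2.0]
opening: 0.163
[535.73395177  87.36078335 104.61057219] [ 3.14137889e+00 -1.95308735e-04  1.68140109e+00] [0.85058854 0.72077331 2.02766356] [0.20202439 0.09694858 0.03394337] 15.503227172481388
```

```bash
python3 -m handwheel '[{"hand":0.005,"x":0,"y":0,"z":0.02,"spin":0},{"hand":0.005,"x":0,"y":0,"z":0.045,"spin":0},{"hand":0.005,"x":0,"y":0,"z":0.07,"spin":0},{"hand":0.005,"x":0,"y":0,"z":0.09,"spin":0},{"hand":0.005,"x":0,"y":0,"z":0.09,"spin":0},{"hand":0.005,"x":-0.001,"y":-0.02,"z":0.09,"spin":-0.1},{"hand":0.005,"x":-0.003,"y":-0.05,"z":0.09,"spin":-0.3},{"hand":0.005,"x":-0.005,"y":-0.08,"z":0.09,"spin":-0.6},{"hand":0.005,"x":-0.006,"y":-0.11,"z":0.09,"spin":-0.8},{"hand":0.005,"x":-0.008,"y":-0.14,"z":0.09,"spin":-1.0},{"hand":0.005,"x":-0.009,"y":-0.17,"z":0.09,"spin":-1.2},{"hand":0.005,"x":-0.010,"y":-0.195,"z":0.09,"spin":-1.43},{"hand":0.005,"x":-0.0107,"y":-0.2133,"z":0.09,"spin":-1.43},{"hand":0.005,"x":-0.0107,"y":-0.2133,"z":0.08,"spin":-1.43},{"hand":0.005,"x":-0.0107,"y":-0.2133,"z":0.06,"spin":-1.43},{"hand":0.005,"x":-0.0107,"y":-0.2133,"z":0.045,"spin":-1.43},{"hand":0.005,"x":-0.0107,"y":-0.2133,"z":0.038,"spin":-1.43},{"hand":0.005,"x":-0.0107,"y":-0.2133,"z":0.038,"spin":-1.43},{"hand":0.005,"x":-0.0107,"y":-0.2133,"z":0.038,"spin":-1.43},{"hand":0.005,"x":-0.0107,"y":-0.2133,"z":0.038,"spin":-1.43}]'
python3 - <<'E'
from h import *
s=state();print(s['eef_pos'],s['tcp_rot'],s['ft_force'],s['moment'],s['opening']*95.1)
a=shot("wrist","w4")["img"];b=shot("side","s4");t=shot("top","t4")
print(proj(b,(525,-126,45)),proj(t,(525,-126,45)))
u,v=map(int,proj(b,(525,-126,70)));k=cv2.resize(b["img"][v-40:v+40,u-40:u+40],(400,400),interpolation=cv2.INTER_CUBIC)
u2,v2=map(int,proj(t,(525,-126,70)));l=cv2.resize(t["img"][v2-40:v2+40,u2-40:u2+40],(400,400),interpolation=cv2.INTER_CUBIC)
print("crops",u-40,v-40,u2-40,v2-40)
cv2.imwrite("pics/chk.png",np.hstack([k,l])[:,:,::-1])
E
```

```text
t: 6.55
eef_pos: [525.3, -125.8, 142.9]
tcp_rot: [3.141, 0.0, 1.557]
ft_force: [0.5, -0.2, -2.5]
opening: 0.163
[ 525.28740772 -125.82905709  142.87603066] [3.14097331e+00 1.14405946e-04 1.55704035e+00] [ 0.47473795 -0.2430192  -2.54170207] [ 0.02795622  0.04892088 -0.03525928] 15.498879998848171
(np.float64(343.0994151841619), np.float64(197.4794196024198)) (np.float64(348.3341069902542), np.float64(225.04957448568126))
crops 303 149 309 183
```

View pics/chk.png

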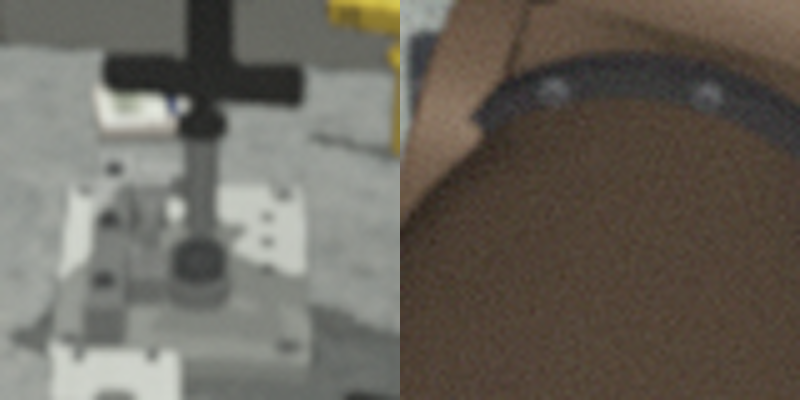

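The side picture shows the blade centred over the dark screw head at about crop (198,260). The arm hides the top view. Next I feel downward gently.

```bash
python3 -m handwheel '[{"hand":0.005,"x":0,"y":0,"z":-0.004,"spin":0},{"hand":0.005,"x":0,"y":0,"z":-0.007,"spin":0},{"hand":0.005,"x":0,"y":0,"z":-0.009,"spin":0},{"hand":0.005,"x":0,"y":0,"z":-0.010,"spin":0},{"hand":0.005,"x":0,"y":0,"z":-0.011,"spin":0},{"hand":0.005,"x":0,"y":0,"z":-0.012,"spin":0},{"hand":0.005,"x":0,"y":0,"z":-0.012,"spin":0}]'
python3 -c "
from h import *
s=state();print(s['eef_pos'],s['tcp_rot'],s['ft_force'],s['moment'])"
```

```text
t: 7.28
eef_pos: [524.9, -126.0, 130.3]
tcp_rot: [-3.141, -0.0, 1.557]
ft_force: [-0.3, -0.6, -3.9]
opening: 0.162
[ 524.93321785 -126.0084689   130.27241276] [-3.14136999e+00 -1.74063328e-04  1.55661321e+00] [-0.27885955 -0.60244848 -3.86599838] [-0.01490005  0.02939668  0.01606748]
```

Tip is about 3 mm in with no contact. I'll continue in 1 mm steps.

```bash
python3 -m handwheel '[{"hand":0.005,"x":0,"y":0,"z":-0.001,"spin":0},{"hand":0.005,"x":0,"y":0,"z":-0.002,"spin":0},{"hand":0.005,"x":0,"y":0,"z":-0.003,"spin":0},{"hand":0.005,"x":0,"y":0,"z":-0.003,"spin":0}]'
python3 -c "
from h import *
s=state();print(s['eef_pos'],s['tcp_rot'],s['ft_force'],s['moment'])"
```

```text
t: 7.62
eef_pos: [524.9, -125.9, 127.3]
tcp_rot: [-3.141, -0.0, 1.557]
ft_force: [0.1, 1.2, -4.7]
opening: 0.165
[ 524.92634876 -125.92217269  127.28988571] [-3.14142222e+00 -3.05195329e-04  1.55658365e+00] [ 0.06019165  1.1936332  -4.71041578] [ 0.24017754 -0.03791851 -0.00065917]
```

```bash
python3 -m handwheel '[{"hand":0.005,"x":0,"y":0,"z":-0.001,"spin":0},{"hand":0.005,"x":0,"y":0,"z":-0.002,"spin":0},{"hand":0.005,"x":0,"y":0,"z":-0.003,"spin":0},{"hand":0.005,"x":0,"y":0,"z":-0.003,"spin":0}]'
python3 -c "
from h import *
s=state();print(s['eef_pos'],s['tcp_rot'],s['ft_force'],s['moment'])"
```

```text
t: 7.95
eef_pos: [524.9, -126.0, 124.3]
tcp_rot: [-3.141, -0.0, 1.557]
ft_force: [0.6, 0.4, -3.3]
opening: 0.163
[ 524.93784704 -125.97105171  124.27001026] [-3.14142149e+00 -1.98343233e-04  1.55662888e+00] [ 0.58002461  0.40047208 -3.3268808 ] [ 0.27286347 -0.02073202  0.03653511]
```

Now about 9 mm deep with no axial force, so the flats match. Next, down to the floor.

```bash
python3 -m handwheel '[{"hand":0.005,"x":0,"y":0,"z":-0.001,"spin":0},{"hand":0.005,"x":0,"y":0,"z":-0.002,"spin":0},{"hand":0.005,"x":0,"y":0,"z":-0.003,"spin":0},{"hand":0.005,"x":0,"y":0,"z":-0.0035,"spin":0},{"hand":0.005,"x":0,"y":0,"z":-0.0035,"spin":0}]'
python3 -c "
from h import *
s=state();print(s['eef_pos'],s['tcp_rot'],s['ft_force'],s['moment'])"
```

```text
t: 8.37
eef_pos: [524.9, -126.0, 120.8]
tcp_rot: [-3.141, -0.0, 1.557]
ft_force: [0.5, 1.8, -3.6]
opening: 0.161
[ 524.91586884 -126.00432377  120.7952556 ] [-3.14135882e+00 -1.87615895e-04  1.55657936e+00] [ 0.51986263  1.83034997 -3.5664818 ] [ 0.27225315 -0.08827713  0.01698457]
```

```bash
python3 -m handwheel '[{"hand":0.005,"x":0,"y":0,"z":-0.0005,"spin":0},{"hand":0.005,"x":0,"y":0,"z":-0.001,"spin":0},{"hand":0.005,"x":0,"y":0,"z":-0.001,"spin":0},{"hand":0.005,"x":0,"y":0,"z":-0.001,"spin":0}]'
python3 -c "
from h import *
s=state();print(s['eef_pos'],s['ft_force'],s['moment'])"
```

```text
t: 8.7
eef_pos: [525.4, -126.1, 120.5]
tcp_rot: [3.14, 0.0, 1.557]
ft_force: [-1.2, 1.0, 5.5]
opening: 0.163
[ 525.35632821 -126.10676736  120.53758301] [-1.17738563  0.99433344  5.48521568] [0.34698999 0.20129014 0.01310054]
```

```bash
python3 -m handwheel '[{"hand":0.005,"x":0,"y":0,"z":0.0005,"spin":0},{"hand":0.005,"x":0,"y":0,"z":0.0005,"spin":0},{"hand":0.005,"x":0,"y":0,"z":0.0005,"spin":0},{"hand":0.005,"x":0,"y":0,"z":0.0005,"spin":-0.5},{"hand":0.005,"x":0,"y":0,"z":0.0005,"spin":-1},{"hand":0.005,"x":0,"y":0,"z":0.0005,"spin":-1.5},{"hand":0.005,"x":0,"y":0,"z":0.0005,"spin":-2},{"hand":0.005,"x":0,"y":0,"z":0.0005,"spin":-2.5},{"hand":0.005,"x":0,"y":0,"z":0.0005,"spin":-3},{"hand":0.005,"x":0,"y":0,"z":0.0005,"spin":-3.5},{"hand":0.005,"x":0,"y":0,"z":0.0005,"spin":-4},{"hand":0.005,"x":0,"y":0,"z":0.0005,"spin":-4}]'
python3 -c "
from h import *
s=state();print(s['eef_pos'],s['tcp_rot'],s['ft_force'],s['moment'])"
```

```text
t: 9.7
eef_pos: [525.1, -125.8, 120.6]
tcp_rot: [3.141, -0.0, 1.206]
ft_force: [0.7, 3.3, 3.6]
opening: 0.163
[ 525.13048137 -125.83821332  120.57385445] [ 3.14134666e+00 -3.94049434e-04  1.20569411e+00] [0.69563575 3.30220189 3.56656715] [ 0.78458155 -0.07405577  0.129954  ]
```

```bash
python3 -m handwheel '[{"hand":0.005,"x":0.0001,"y":0.0002,"z":0,"spin":-0.5},{"hand":0.005,"x":0.0002,"y":0.0004,"z":0,"spin":-1},{"hand":0.005,"x":0.0002,"y":0.0005,"z":0,"spin":-1.5},{"hand":0.005,"x":0.0002,"y":0.0005,"z":0,"spin":-2},{"hand":0.005,"x":0.0002,"y":0.0005,"z":0,"spin":-2.5},{"hand":0.005,"x":0.0002,"y":0.0005,"z":0,"spin":-3},{"hand":0.005,"x":0.0002,"y":0.0005,"z":0,"spin":-3}]'
python3 -c "
from h import *
s=state();print(s['eef_pos'],s['tcp_rot'],s['ft_force'],s['moment'])"
```

```text
t: 10.28
eef_pos: [525.4, -125.4, 120.6]
tcp_rot: [3.141, -0.0, 0.945]
ft_force: [0.2, 3.6, 4.0]
opening: 0.161
[ 525.36168412 -125.36866607  120.57842249] [ 3.14130785e+00 -4.69546032e-04  9.45299652e-01] [0.22622226 3.59718444 4.00542268] [ 0.79665473 -0.21926191  0.0557556 ]
```

```bash
python3 -m handwheel '[{"hand":0.005,"x":0,"y":0.0002,"z":0,"spin":-0.5},{"hand":0.005,"x":0,"y":0.0002,"z":0,"spin":-1},{"hand":0.005,"x":0,"y":0.0002,"z":0,"spin":-1.5},{"hand":0.005,"x":0,"y":0.0002,"z":0,"spin":-2},{"hand":0.005,"x":0,"y":0.0002,"z":0,"spin":-2}]'
python3 -c "
from h import *
s=state();print(s['eef_pos'],s['tcp_rot'],s['ft_force'],s['moment'])"
```

```text
t: 10.7
eef_pos: [525.4, -125.2, 120.6]
tcp_rot: [3.141, -0.001, 0.772]
ft_force: [0.8, 2.0, 3.7]
opening: 0.162
[ 525.44865305 -125.24913337  120.63229468] [ 3.14105539e+00 -5.31975072e-04  7.71897255e-01] [0.84957604 2.03939041 3.71094354] [ 0.84425638 -0.31372153  0.17694016]
```

```bash
python3 -m handwheel '[{"hand":0.005,"x":0,"y":0.0002,"z":0,"spin":-0.4},{"hand":0.005,"x":0,"y":0.0002,"z":0,"spin":-0.8},{"hand":0.005,"x":0,"y":0.0002,"z":0,"spin":-1.2},{"hand":0.005,"x":0,"y":0.0002,"z":0,"spin":-1.6},{"hand":0.005,"x":0,"y":0.0002,"z":0,"spin":-1.6}]'
python3 -c "
from h import *
s=state();print(s['eef_pos'],s['tcp_rot'],s['ft_force'],s['moment'])"
```

```text
t: 11.12
eef_pos: [525.5, -125.2, 120.6]
tcp_rot: [3.141, -0.0, 0.634]
ft_force: [1.7, 1.7, 3.3]
opening: 0.166
[ 525.48253598 -125.21667076  120.5873387 ] [ 3.14086584e+00 -4.04870962e-04  6.33585647e-01] [1.68088722 1.73583731 3.27837117] [ 0.52992804 -0.35953967  0.35924521]
```

```bash
python3 -m handwheel '[{"hand":0.005,"x":0,"y":0.0002,"z":0,"spin":-0.3},{"hand":0.005,"x":0,"y":0.0002,"z":0,"spin":-0.6},{"hand":0.005,"x":0,"y":0.0002,"z":0,"spin":-0.9},{"hand":0.005,"x":0,"y":0.0002,"z":0,"spin":-0.9}]'
python3 -c "
from h import *
s=state();print(s['eef_pos'],s['tcp_rot'],s['ft_force'],s['moment'])"
```

```text
t: 11.45
eef_pos: [525.4, -125.1, 120.6]
tcp_rot: [3.141, -0.0, 0.556]
ft_force: [1.4, 0.9, 3.2]
opening: 0.161
[ 525.4408169  -125.1401781   120.59734711] [ 3.14073162e+00 -3.05826815e-04  5.55665272e-01] [1.43928196 0.94997272 3.1974542 ] [ 0.31421265 -0.36640887  0.47904489]
```

```bash
python3 -m handwheel '[{"hand":0.005,"x":0,"y":0.0001,"z":0,"spin":-0.3},{"hand":0.005,"x":0,"y":0.0002,"z":0,"spin":-0.6},{"hand":0.005,"x":0,"y":0.0002,"z":0,"spin":-0.9},{"hand":0.005,"x":0,"y":0.0002,"z":0,"spin":-0.9},{"hand":0.005,"x":0,"y":0.0002,"z":0,"spin":-0.9},{"hand":0.005,"x":0,"y":0.0002,"z":0,"spin":-0.9}]'
python3 -c "
from h import *
s=state();print(s['eef_pos'],s['tcp_rot'],s['ft_force'],s['moment'])"
```

```text
t: 11.95
eef_pos: [525.3, -124.9, 120.6]
tcp_rot: [3.141, -0.0, 0.477]
ft_force: [1.0, 1.0, 4.4]
opening: 0.165
[ 525.34093303 -124.86152521  120.57774829] [ 3.14107442e+00 -3.22899995e-04  4.76922171e-01] [0.98223432 0.95604473 4.420126  ] [ 0.12979543 -0.38675527  0.59297674]
```

Tight: the torque climbed to about 0.59 N m after 1.08 rad. Next I back off within the play to free the flats and draw the key out.

```bash
python3 -m handwheel '[{"hand":0.005,"x":0,"y":0,"z":0,"spin":0.3},{"hand":0.005,"x":0,"y":0,"z":0,"spin":0.7},{"hand":0.005,"x":0,"y":0,"z":0,"spin":0.7},{"hand":0.005,"x":0,"y":0,"z":0.002,"spin":0.7},{"hand":0.005,"x":0,"y":0,"z":0.004,"spin":0.7},{"hand":0.005,"x":0,"y":0,"z":0.006,"spin":0.7},{"hand":0.005,"x":0,"y":0,"z":0.006,"spin":0.7}]'
python3 -c "
from h import *
s=state();print(s['eef_pos'],s['tcp_rot'],s['ft_force'],s['moment'])"
```

```text
t: 12.53
eef_pos: [522.9, -124.0, 123.4]
tcp_rot: [-3.136, 0.005, 0.535]
ft_force: [1.9, -0.5, -26.6]
opening: 0.161
[ 522.85508824 -124.04591835  123.44070528] [-3.13595612  0.00476484  0.53488872] [  1.94728132  -0.46135316 -26.55064006] [-0.14413274 -0.45544726  0.11889606]
```

```bash
python3 -m handwheel '[{"hand":0.005,"x":0,"y":0,"z":-0.003,"spin":0},{"hand":0.005,"x":0,"y":0,"z":-0.005,"spin":0},{"hand":0.005,"x":0,"y":0,"z":-0.005,"spin":0},{"hand":0.005,"x":0,"y":0,"z":-0.005,"spin":0}]'
python3 -c "
from h import *
s=state();print(s['eef_pos'],s['tcp_rot'],s['ft_force'],s['moment'])"
python3 -m handwheel '[{"hand":0.005,"x":0,"y":0,"z":0,"spin":0.2},{"hand":0.005,"x":0,"y":0,"z":0,"spin":0.4},{"hand":0.005,"x":0,"y":0,"z":0,"spin":0.4}]'
python3 -c "
from h import *
s=state();print(s['eef_pos'],s['tcp_rot'],s['ft_force'],s['moment'])"
```

```text
t: 12.87
eef_pos: [525.3, -125.0, 122.6]
tcp_rot: [3.141, -0.0, 0.535]
ft_force: [-2.0, -0.2, 10.9]
opening: 0.159
[ 525.31121389 -125.03075737  122.63123155] [ 3.14051959e+00 -4.66151298e-04  5.35102178e-01] [-2.01159219 -0.24754433 10.857092  ] [0.0356943  0.62194672 0.11141427]
t: 13.12
eef_pos: [525.2, -125.0, 122.6]
tcp_rot: [3.141, -0.0, 0.571]
ft_force: [-3.0, 1.0, 10.8]
opening: 0.162
[ 525.23476116 -124.98490749  122.60434003] [ 3.14068745e+00 -4.28817220e-04  5.70713009e-01] [-2.97795927  1.02509335 10.77309757] [ 0.00583169  0.66806574 -0.02923852]
```

```bash
python3 -m handwheel '[{"hand":0.005,"x":0,"y":0,"z":0.001,"spin":0},{"hand":0.005,"x":0,"y":0,"z":0.002,"spin":0},{"hand":0.005,"x":0,"y":0,"z":0.003,"spin":0},{"hand":0.005,"x":0,"y":0,"z":0.004,"spin":0},{"hand":0.005,"x":0,"y":0,"z":0.004,"spin":0}]'
python3 -c "
from h import *
s=state();print(s['eef_pos'],s['tcp_rot'],s['ft_force'],s['moment'])"
```

```text
t: 13.53
eef_pos: [524.2, -124.4, 124.2]
tcp_rot: [-3.139, 0.002, 0.571]
ft_force: [-1.7, -0.7, -22.0]
opening: 0.162
[ 524.21979403 -124.4164402   124.15679718] [-3.13904107e+00  1.99007324e-03  5.70542939e-01] [ -1.70560765  -0.74109386 -21.98722536] [-0.15198255  0.08698099  0.10576463]
```

```bash
python3 -m handwheel '[{"hand":0.005,"x":0,"y":0,"z":-0.0015,"spin":0},{"hand":0.005,"x":0,"y":0,"z":-0.0022,"spin":0},{"hand":0.005,"x":0,"y":0,"z":-0.0022,"spin":0}]'
python3 -c "
from h import *
s=state();print(s['eef_pos'],s['tcp_rot'],s['ft_force'],s['moment'])"
python3 -m handwheel '[{"hand":0.005,"x":0,"y":0,"z":0,"spin":0.15},{"hand":0.005,"x":0,"y":0,"z":0,"spin":0.3},{"hand":0.005,"x":0,"y":0,"z":0,"spin":0.3}]'
python3 -c "
from h import *
s=state();print(s['eef_pos'],s['tcp_rot'],s['ft_force'],s['moment'])"
```

```text
t: 13.78
eef_pos: [525.4, -124.8, 124.0]
tcp_rot: [3.141, -0.001, 0.571]
ft_force: [-3.5, 0.4, -2.5]
opening: 0.164
[ 525.4473881  -124.84734544  123.98234845] [ 3.14066688e+00 -6.17834892e-04  5.70622053e-01] [-3.53037011  0.38226596 -2.49153064] [0.04314569 0.80690553 0.05019606]
t: 14.03
eef_pos: [525.5, -124.9, 123.9]
tcp_rot: [3.141, -0.001, 0.598]
ft_force: [-2.9, 0.6, 1.3]
opening: 0.158
[ 525.49128298 -124.85557899  123.88827744] [ 3.14056829e+00 -7.95411136e-04  5.97895243e-01] [-2.90316174  0.63081949  1.30460931] [-0.04482768  0.85285809 -0.03195687]
```

```bash
python3 -m handwheel '[{"hand":0.005,"x":-0.0006,"y":0,"z":0,"spin":0},{"hand":0.005,"x":-0.001,"y":-0.0001,"z":0,"spin":0},{"hand":0.005,"x":-0.001,"y":-0.0001,"z":0.0,"spin":0}]'
python3 -c "
from h import *
s=state();print(s['eef_pos'],s['tcp_rot'],s['ft_force'],s['moment'])"
python3 -m handwheel '[{"hand":0.005,"x":0,"y":0,"z":0.0005,"spin":0},{"hand":0.005,"x":0,"y":0,"z":0.001,"spin":0},{"hand":0.005,"x":0,"y":0,"z":0.0015,"spin":0},{"hand":0.005,"x":0,"y":0,"z":0.0015,"spin":0}]'
python3 -c "
from h import *
s=state();print(s['eef_pos'],s['tcp_rot'],s['ft_force'],s['moment'])"
```

```text
t: 14.28
eef_pos: [524.6, -125.0, 123.8]
tcp_rot: [3.14, -0.001, 0.597]
ft_force: [-1.5, 1.4, 5.8]
opening: 0.161
[ 524.6381336  -124.96658455  123.80973014] [ 3.14032013e+00 -1.12535323e-03  5.96506051e-01] [-1.48933611  1.37535394  5.84934764] [0.03000636 0.50024729 0.00518544]
t: 14.62
eef_pos: [523.9, -124.7, 124.0]
tcp_rot: [-3.14, 0.001, 0.597]
ft_force: [-0.1, 0.8, -9.5]
opening: 0.161
[ 523.86049385 -124.67202272  124.02233816] [-3.14049574e+00  6.34903806e-04  5.96700025e-01] [-0.05046408  0.75054396 -9.46189883] [-0.04065383  0.040144   -0.03575331]
```

```bash
python3 -m handwheel '[{"hand":0.005,"x":0,"y":0,"z":0.0003,"spin":0.2},{"hand":0.005,"x":0,"y":0,"z":0.0006,"spin":0.4},{"hand":0.005,"x":0,"y":0,"z":0.001,"spin":0.3},{"hand":0.005,"x":0,"y":0,"z":0.001,"spin":0.3}]'
python3 - <<'E'
from h import *
s=state();print(s['eef_pos'],s['tcp_rot'],s['ft_force'],s['moment'])
b=shot("side","s5");w=shot("wrist","w5")
u,v=map(int,proj(b,(525,-126,75)));k=cv2.resize(b["img"][v-40:v+40,u-40:u+40],(400,400),interpolation=cv2.INTER_CUBIC)
l=cv2.resize(w["img"][60:260,220:420],(400,400))
cv2.imwrite("pics/chk2.png",np.hstack([k,l])[:,:,::-1])
E
```

```text
t: 14.95
eef_pos: [524.1, -124.8, 125.8]
tcp_rot: [-3.141, 0.0, 0.622]
ft_force: [0.2, 0.2, -9.3]
opening: 0.16
[ 524.14922105 -124.81602268  125.78401939] [-3.14149759e+00  1.68348306e-05  6.22381387e-01] [ 0.19519188  0.16412067 -9.25321815] [-0.0632662   0.23617849  0.05546345]
```

View pics/chk2.png

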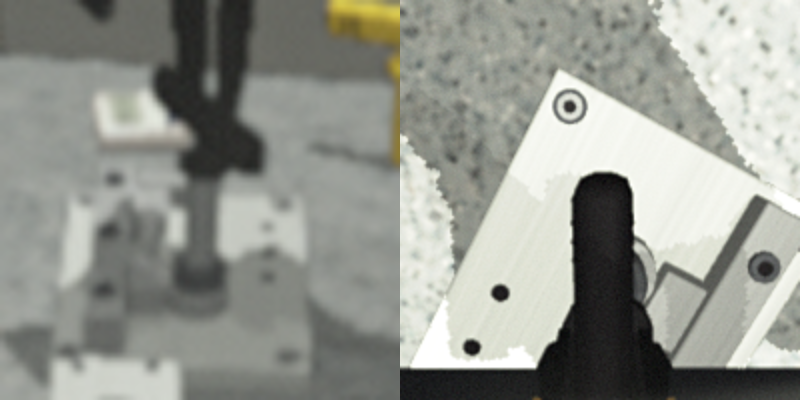

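The side crop shows the key still upright in the screw, with the tool rising. The dither freed it, so I keep going with small dithering.

```bash
python3 -m handwheel '[{"hand":0.005,"x":0,"y":0,"z":0.0003,"spin":-0.2},{"hand":0.005,"x":0,"y":0,"z":0.0008,"spin":0.1},{"hand":0.005,"x":0,"y":0,"z":0.0012,"spin":-0.2},{"hand":0.005,"x":0,"y":0,"z":0.0016,"spin":0.1},{"hand":0.005,"x":0,"y":0,"z":0.002,"spin":0}]'
python3 -c "
from h import *
s=state();print(s['eef_pos'],s['tcp_rot'],s['ft_force'],s['moment'])"
```

```text
t: 15.47
eef_pos: [524.3, -124.9, 128.0]
tcp_rot: [3.141, -0.0, 0.623]
ft_force: [-0.8, -0.1, -4.3]
opening: 0.158
[ 524.30838293 -124.87273032  128.04743391] [ 3.14118174e+00 -3.48839476e-04  6.23047006e-01] [-0.80424528 -0.12599415 -4.29833976] [-0.04321519  0.29001227 -0.02929669]
```

```bash
python3 -m handwheel '[{"hand":0.005,"x":0,"y":0,"z":0.001,"spin":0},{"hand":0.005,"x":0,"y":0,"z":0.002,"spin":-0.1},{"hand":0.005,"x":0,"y":0,"z":0.003,"spin":0},{"hand":0.005,"x":0,"y":0,"z":0.004,"spin":-0.1},{"hand":0.005,"x":0,"y":0,"z":0.005,"spin":0}]'
python3 -c "
from h import *
s=state();print(s['eef_pos'],s['tcp_rot'],s['ft_force'],s['moment'])"
python3 -m handwheel '[{"hand":0.005,"x":0,"y":0,"z":0.003,"spin":0},{"hand":0.005,"x":0,"y":0,"z":0.006,"spin":0},{"hand":0.005,"x":0,"y":0,"z":0.009,"spin":0},{"hand":0.005,"x":0,"y":0,"z":0.012,"spin":0},{"hand":0.005,"x":0,"y":0,"z":0.012,"spin":0}]'
python3 -c "
from h import *
s=state();print(s['eef_pos'],s['tcp_rot'],s['ft_force'],s['moment'])"
```

```text
t: 15.88
eef_pos: [524.5, -124.9, 133.1]
tcp_rot: [3.141, -0.001, 0.622]
ft_force: [-1.0, -0.5, -3.3]
opening: 0.163
[ 524.4586559  -124.90109838  133.09022469] [ 3.14094156e+00 -6.12178846e-04  6.22056449e-01] [-1.00166124 -0.54224823 -3.31307365] [-0.04261183  0.0166228  -0.01417989]
t: 16.3
eef_pos: [524.5, -124.9, 145.5]
tcp_rot: [3.141, -0.001, 0.623]
ft_force: [-0.4, 0.0, -3.2]
opening: 0.16
[ 524.46598809 -124.90416344  145.49822908] [ 3.14068721e+00 -7.12015960e-04  6.22850253e-01] [-4.05722128e-01  1.78188134e-03 -3.24431479e+00] [-0.09776214 -0.04733463 -0.01449169]
```

```bash
python3 -m handwheel '[{"hand":0.005,"x":0,"y":0,"z":0.025,"spin":0},{"hand":0.005,"x":0,"y":0,"z":0.05,"spin":0},{"hand":0.005,"x":0,"y":0,"z":0.06,"spin":1},{"hand":0.005,"x":0,"y":0,"z":0.06,"spin":2},{"hand":0.005,"x":0,"y":0.01,"z":0.06,"spin":3},{"hand":0.005,"x":0.001,"y":0.03,"z":0.06,"spin":4},{"hand":0.005,"x":0.002,"y":0.05,"z":0.06,"spin":5},{"hand":0.005,"x":0.004,"y":0.07,"z":0.06,"spin":6},{"hand":0.005,"x":0.005,"y":0.09,"z":0.06,"spin":7},{"hand":0.005,"x":0.006,"y":0.11,"z":0.06,"spin":8},{"hand":0.005,"x":0.007,"y":0.13,"z":0.06,"spin":9},{"hand":0.005,"x":0.009,"y":0.15,"z":0.06,"spin":10},{"hand":0.005,"x":0.01,"y":0.17,"z":0.06,"spin":11},{"hand":0.005,"x":0.011,"y":0.19,"z":0.06,"spin":12},{"hand":0.005,"x":0.0115,"y":0.205,"z":0.06,"spin":12.13},{"hand":0.005,"x":0.0115,"y":0.2121,"z":0.06,"spin":12.13},{"hand":0.005,"x":0.0115,"y":0.2121,"z":0.06,"spin":12.13},{"hand":0.005,"x":0.0115,"y":0.2121,"z":0.06,"spin":12.13}]'
python3 - <<'E'
from h import *
s=state();print(s['eef_pos'],s['tcp_rot'],s['ft_force'],s['moment'])
w=shot("wrist","w6");b=shot("side","s6")
for n in("w4","w6"):
    g=cv2.cvtColor(pickle.load(open(n+".pkl","rb"))["img"],cv2.COLOR_RGB2GRAY)
    col=g[:,318:330].mean(1);r=np.where(col<45)[0];print(n,"dark start rows",r[:12])
    for r in(160,180,200,220):
        x=np.where(g[r,295:350]<50)[0]+295;print(r,x.min() if len(x) else 0,x.max() if len(x) else 0,end=' ')
    print()
a=pickle.load(open("w4.pkl","rb"))["img"][80:280,220:420]
u,v=map(int,proj(b,(536,87,150)));print(u,v)
k=b["img"][v-75:v+75,u-75:u+75]
z=lambda i:cv2.resize(i,(265,265),interpolation=cv2.INTER_CUBIC)
f=w["img"][60:280,0:220]
cv2.imwrite("pics/chk3.png",np.hstack([z(a),z(w["img"][80:280,220:420]),z(k)])[:,:,::-1])
E
```

```text
t: 17.8
eef_pos: [535.6, 87.1, 204.7]
tcp_rot: [-3.141, 0.0, 1.681]
ft_force: [-0.6, 0.4, -3.4]
opening: 0.165
[535.57559496  87.06587663 204.67926329] [-3.14136212e+00  1.11593414e-04  1.68122190e+00] [-0.56081241  0.42996636 -3.36271064] [-0.02472601  0.03943942  0.01864397]
w4 dark start rows [147 148 149 150 151 152 153 154 155 156 157 158]
160 307 336 180 307 336 200 307 336 220 300 342 
w6 dark start rows [146 147 148 149 150 151 152 153 154 155 156 157]
160 307 335 180 307 336 200 307 335 220 303 345 
326 201
```

View pics/chk3.png

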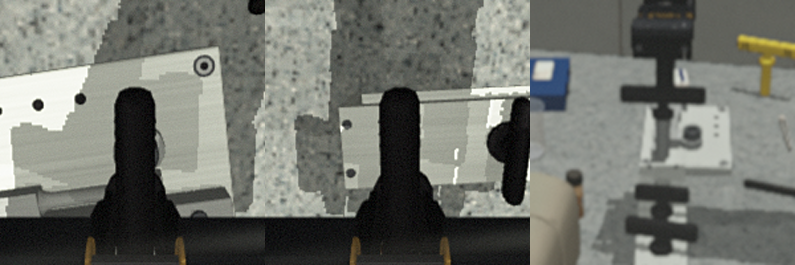

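The grip on the handle looks unchanged: it starts at row 147 in the earlier picture and 146 now, and the key hangs upright. Now I lower it into its hole.

```bash
python3 -m handwheel '[{"hand":0.005,"x":0,"y":0,"z":-0.02,"spin":0},{"hand":0.005,"x":0,"y":0,"z":-0.03,"spin":0},{"hand":0.005,"x":0,"y":0,"z":-0.034,"spin":0},{"hand":0.005,"x":0,"y":0,"z":-0.037,"spin":0},{"hand":0.005,"x":0,"y":0,"z":-0.040,"spin":0},{"hand":0.005,"x":0,"y":0,"z":-0.043,"spin":0},{"hand":0.005,"x":0,"y":0,"z":-0.046,"spin":0},{"hand":0.005,"x":0,"y":0,"z":-0.046,"spin":0}]'
python3 -c "
from h import *
s=state();print(s['eef_pos'],s['tcp_rot'],s['ft_force'],s['moment'])"
python3 -m handwheel '[{"hand":0.005,"x":0,"y":0,"z":-0.005,"spin":0},{"hand":0.005,"x":0,"y":0,"z":-0.01,"spin":0},{"hand":0.005,"x":0,"y":0,"z":-0.01,"spin":0}]'
python3 -c "
from h import *
s=state();print(s['eef_pos'],s['tcp_rot'],s['ft_force'],s['moment'])"
```

```text
t: 18.57
eef_pos: [535.6, 87.0, 158.6]
tcp_rot: [-3.141, 0.0, 1.682]
ft_force: [0.1, -2.0, -4.9]
opening: 0.165
[535.63763643  87.0220656  158.56354108] [-3.14143716e+00  3.30024802e-04  1.68154455e+00] [ 0.10660668 -1.97836821 -4.90647832] [-0.50931629 -0.03261402  0.01406425]
t: 18.82
eef_pos: [535.3, 87.2, 147.8]
tcp_rot: [-3.14, 0.0, 1.682]
ft_force: [-0.3, -2.0, -4.9]
opening: 0.161
[535.34455473  87.1612624  147.7975741 ] [-3.14048405e+00  2.25890309e-05  1.68150866e+00] [-0.32857664 -1.95012961 -4.89377166] [-0.69022988 -0.09865274  0.04498686]
```

```bash
python3 -m handwheel '[{"hand":0.005,"x":0,"y":-0.0005,"z":-0.005,"spin":0},{"hand":0.005,"x":0,"y":-0.0005,"z":-0.012,"spin":0},{"hand":0.005,"x":0,"y":-0.0005,"z":-0.02,"spin":0},{"hand":0.005,"x":0,"y":-0.0005,"z":-0.028,"spin":0},{"hand":0.005,"x":0,"y":-0.0005,"z":-0.036,"spin":0},{"hand":0.005,"x":0,"y":-0.0005,"z":-0.036,"spin":0}]'
python3 -c "
from h import *
s=state();print(s['eef_pos'],s['tcp_rot'],s['ft_force'],s['moment'])"
python3 -m handwheel '[{"hand":0.005,"x":0,"y":0,"z":-0.002,"spin":0},{"hand":0.005,"x":0,"y":0,"z":-0.004,"spin":0},{"hand":0.005,"x":0,"y":0,"z":-0.004,"spin":0}]'
python3 -c "
from h import *
s=state();print(s['eef_pos'],s['tcp_rot'],s['ft_force'],s['moment'])"
```

```text
t: 19.32
eef_pos: [535.1, 86.8, 110.9]
tcp_rot: [-3.139, -0.0, 1.681]
ft_force: [0.6, -0.3, -4.3]
opening: 0.16
[535.05440447  86.84076077 110.8579008 ] [-3.13930213e+00 -4.28731758e-04  1.68132411e+00] [ 0.58662027 -0.32894458 -4.28233925] [-0.23359939 -0.13727168 -0.07680929]
t: 19.57
eef_pos: [535.6, 86.9, 108.6]
tcp_rot: [-3.141, -0.0, 1.681]
ft_force: [-0.1, -1.1, -4.0]
opening: 0.166
[535.6027191   86.87122022 108.55120211] [-3.14134510e+00 -2.24065531e-04  1.68140476e+00] [-0.08120875 -1.10004589 -3.96999808] [-0.12272203 -0.00786319  0.02036467]
```

```bash
python3 -m handwheel '[{"hand":0.005,"x":0,"y":0,"z":-0.001,"spin":0},{"hand":0.005,"x":0,"y":0,"z":-0.002,"spin":0},{"hand":0.005,"x":0,"y":0,"z":-0.002,"spin":0},{"hand":0.005,"x":0,"y":0,"z":-0.002,"spin":0}]'
python3 -c "
from h import *
s=state();print(s['eef_pos'],s['tcp_rot'],s['ft_force'],s['moment'])"
```

```text
t: 19.9
eef_pos: [535.7, 86.8, 106.9]
tcp_rot: [3.141, -0.0, 1.681]
ft_force: [0.0, -0.6, -4.4]
opening: 0.161
[535.72128964  86.82032649 106.85261279] [ 3.14137018e+00 -1.30290394e-04  1.68142368e+00] [ 0.00584391 -0.62319167 -4.40385709] [-0.07402123  0.00688005 -0.05206278]
```

```bash
python3 -m handwheel '[{"hand":0.005,"x":0,"y":0,"z":-0.001,"spin":0},{"hand":0.005,"x":0,"y":0,"z":-0.0015,"spin":0},{"hand":0.005,"x":0,"y":0,"z":-0.0015,"spin":0},{"hand":0.005,"x":0,"y":0,"z":-0.0015,"spin":0}]'
python3 -c "
from h import *
s=state();print(s['eef_pos'],s['tcp_rot'],s['ft_force'],s['moment'])"
```

```text
t: 20.23
eef_pos: [535.8, 86.9, 105.5]
tcp_rot: [3.141, -0.0, 1.681]
ft_force: [-0.2, 0.4, 0.9]
opening: 0.16
[535.77153579  86.85622003 105.48731206] [ 3.14121140e+00 -1.34086928e-04  1.68147920e+00] [-0.15991504  0.40494638  0.9433973 ] [ 0.05556117  0.1359272  -0.01912726]
```

Flange contact felt: the weight came off the wrist at TCP z 105.5, against 104.5 at the pick. Releasing, then viewing both the stand and the screw from above the fixture.

```bash
python3 -m handwheel '[{"hand":0.03,"x":0,"y":0,"z":0,"spin":0},{"hand":0.05,"x":0,"y":0,"z":0,"spin":0},{"hand":0.05,"x":0,"y":0,"z":0,"spin":0},{"hand":0.05,"x":0,"y":0,"z":0,"spin":0},{"hand":0.05,"x":0,"y":0,"z":0,"spin":0},{"hand":0.05,"x":0,"y":0,"z":0.015,"spin":0},{"hand":0.05,"x":0,"y":0,"z":0.04,"spin":0},{"hand":0.05,"x":0,"y":0,"z":0.07,"spin":0},{"hand":0.05,"x":0,"y":0,"z":0.098,"spin":0},{"hand":0.05,"x":0,"y":0,"z":0.098,"spin":0},{"hand":0.05,"x":0,"y":0,"z":0.098,"spin":0},{"hand":0.05,"x":0,"y":0,"z":0.098,"spin":0}]'
python3 -c "
from h import *
s=state();print(s['eef_pos'],s['tcp_rot'],s['ft_force']);shot('wrist','w7')"
python3 -m handwheel '[{"hand":0.05,"x":0.04,"y":-0.03,"z":0,"spin":0},{"hand":0.05,"x":0.04,"y":-0.06,"z":0,"spin":0},{"hand":0.05,"x":0.04,"y":-0.209,"z":0,"spin":0},{"hand":0.05,"x":0.04,"y":-0.209,"z":0,"spin":0},{"hand":0.05,"x":0.04,"y":-0.209,"z":0,"spin":0},{"hand":0.05,"x":0.04,"y":-0.209,"z":0,"spin":0},{"hand":0.05,"x":0.04,"y":-0.209,"z":-0.06,"spin":0},{"hand":0.05,"x":0.04,"y":-0.209,"z":-0.06,"spin":0},{"hand":0.05,"x":0.04,"y":-0.209,"z":-0.06,"spin":0},{"hand":0.05,"x":0.04,"y":-0.209,"z":-0.06,"spin":0}]'
python3 - <<'E'
from h import *
a=pickle.load(open("w2.pkl","rb"));b=shot("wrist","w8")
def crop(c):
    u,v=map(int,proj(c,(530,-140,40)));print(u-50,v-50);return cv2.resize(c["img"][v-50:v+50,u-50:u+50,::-1],(395,395),interpolation=cv2.INTER_CUBIC)
cv2.imwrite("pics/chk4.png",np.hstack([crop(a),crop(b)]))
# key before/after
for n in("w1","w7"):
    c=pickle.load(open(n+".pkl","rb"));g=cv2.cvtColor(c["img"],cv2.COLOR_RGB2GRAY)
    r=np.where(g[125:160,318:328].mean(1)<50)[0][0]+125
    print(n,"near end",ray(c,323,r,100)[:2].round(1),end=' ')
    for q in(150,175,235,250):
        x=np.where(g[q,300:348]<60)[0]+300;print(ray(c,(x.min()+x.max())/2,q,118)[:2].round(1),end=' ')
    x=np.where(g[195,290:360]<60)[0]+290;print("flange",ray(c,(x.min()+x.max())/2,195,84)[:2].round(1))
E
```

```text
t: 21.23
eef_pos: [535.3, 86.8, 202.6]
tcp_rot: [-3.141, -0.0, 1.681]
ft_force: [-0.7, -0.5, 0.5]
opening: 0.529
[535.28446507  86.7537274  202.60588603] [-3.14084097e+00 -1.28316805e-04  1.68141841e+00] [-0.73276696 -0.47042699  0.51695743]
t: 22.12
eef_pos: [575.1, -122.1, 142.0]
tcp_rot: [-3.139, -0.002, 1.681]
ft_force: [-0.1, -0.5, 0.6]
opening: 0.526
257 90
256 91
w1 near end [483.1  81. ] [492.7  82. ] [512.7  84.2] [564.1  88.2] [577.4  91.8] flange [537.8  87.1]
w7 near end [483.8  81.6] [494.2  82.7] [514.2  85. ] [565.5  90.8] [579.1  92.7] flange [539.4  87.9]
```

View pics/chk4.png

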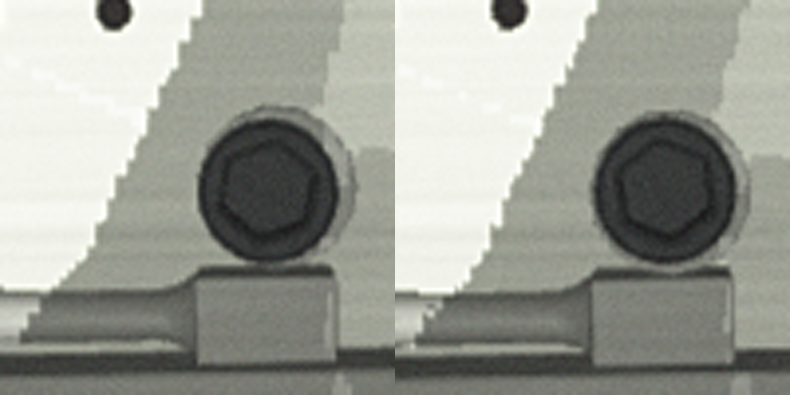

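```bash
python3 - <<'E'
from h import *
def pol(n,ctr):
    c=pickle.load(open(n+".pkl","rb"));g=cv2.cvtColor(c["img"],cv2.COLOR_RGB2GRAY).astype(np.float32)
    th=np.radians(np.arange(0,360,1.));R=np.arange(6,11.5,.25);X=np.array([[proj(c,(ctr[0]+r*np.cos(t),ctr[1]+r*np.sin(t),45)) for t in th] for r in R],np.float32)
    p=cv2.remap(g,X[...,0],X[...,1],cv2.INTER_CUBIC);return p-cv2.GaussianBlur(p,(0,0),20)
a,b=pol("w2",(525.8,-126.1)),pol("w8",(525.8,-126.1))
for n,p in(("before",a),("after",b)):
    i0=[];
    for lo,hi in((4,12),(8,16),(12,20)):
        f=np.fft.fft(p[lo:hi],axis=1)[:,6];s=f.mean();i0.append((-np.degrees(np.angle(s))/6%60,abs(s)))
    print(n,np.round(i0,1).tolist())
sc=[(sum((a*np.roll(b,k,1)).ravel())/np.linalg.norm(a)/np.linalg.norm(b)) for k in range(-30,90)]
print("best cw turn, deg (mod 60):",[(k-30,round(float(sc[k]),3)) for k in np.argsort(sc)[::-1][:6]])
E
```

```text
before [[56.29999923706055, 540.0999755859375], [56.400001525878906, 650.5999755859375], [27.600000381469727, 301.5]]
after [[13.800000190734863, 686.4000244140625], [14.5, 806.5999755859375], [44.70000076293945, 355.5]]
best cw turn, deg (mod 60): [(np.int64(-18), 0.883), (np.int64(-19), 0.883), (np.int64(-17), 0.881), (np.int64(-20), 0.881), (np.int64(-16), 0.878), (np.int64(-21), 0.876)]
```

```bash
python3 -c "
from cell import *
print(job_done())"
```

```text
the job is handed in; nothing more can be done
None
```

The specimen should be clamped and the large key is back upright in its own hole. I handed the job in at about 22 s of the 67 s, and no verdict came back. I could not measure the clamp force on the fence directly.

- **Insertion:** I picked the large black key (the longest handle, not the yellow one) and aligned it to the socket angle seen by the wrist camera. It went in without resistance and met the floor at the expected height with about 9 N.
- **Tightening:** I turned the key clockwise 1.08 rad, and the wrist torque climbed to about 0.59 N m, well past the 0.25 N m that counts as tight.
- **Drawing out:** The key jammed at first, with up to about 23 N of upward pull, and the handle slipped about 1–3 mm in the jaws. Backing off about 8.5° with small dithering freed it.
- **Key position:** The before and after pictures put the key within about 2 mm of where it started, upright.
- **Clamp after release:** The pictures show the screw net turned about 42° clockwise, so it sprang back about 10° from its tightest point. I estimate it is still 7–10° past first cam contact. That should leave well over 8 N on the fence, but this is inferred from the torque curve.
- **Bystanders:** I made no measured check of the smaller keys and vials. Nothing in the pictures or forces suggested contact with them.

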